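# Put a slab under the swivel magnifier

### The arm

A 6-joint arm with a two-finger parallel gripper is mounted at the origin on a cart in front of the work surface, level with it; the furniture and walls round the work are solid. World frame = base frame: x ahead of the robot, y to its left, z up, the work surface at z = 0. Lengths are in m, angles in rad, forces in N, time in s.
With the tool pointing down it reaches from about 0.35 to 0.975 m from the base axis. Payload 7.1 kg.
Tool frame: the origin (TCP) lies at the very end of the fingers, on their centre line; the grasp point (between the pads) lies 19 mm behind it; z points along the fingers, y is the line along which they close (so a half turn about z gives the same grasp; the last joint's range is limited). The gripper opens to 88 mm and grips with 3 to 60 N. Pads are 20 mm wide; open, the fingers measure 115 mm over their backs; the gripper's body (75 mm by 178 mm) begins 61 mm behind the grasp point.
Start: joints at [1.248, 0.423, 1.63, -0, 1.089, -0.019], TCP at [0.187, 0.596, 0.223] pointing down, gripper open.
Joint ranges: [-3, 3], [-0.9, 2.11], [0.09, 2.58], [-1.31, 4.45], [0.11, 2.69], [-2.54, 2.54]. Speed limits (rad/s): [2.39, 2.39, 3.01, 3.14, 3.14, 3.14].

### API

Orientations are given as a unit quaternion [w, x, y, z].
In Python, from station import monitor, optics, order gives the robot as it stands.
- The arm moves only by the tool drive_tool, never from a script. Its argument "motion" is a list that holds one entry, the list of rows, each a list of 7 numbers: the shift along the tool's x, y, z in units of 20 mm (1.0 is 20 mm), then the turn, a rotation vector about the tool's x, y, z in units of 0.1 rad (1.0 is 0.1 rad), then the opening, from -1 (shut) to 1 (fully open). A call has 1 to 8 rows; each row shifts and turns the commanded pose from where the row before left it, along the tool's axes as they then stand; what a row does not reach is not made up. A row lasts 1/8 s, in which the tool goes at most 62.5 mm and 10.7 degrees, less where a joint would pass 70% of its speed; a pose out of reach is approached as far as the arm can. A call with a number of a shift or a turn outside -1 to 1 is refused whole. A call with a gripper value outside its range is refused whole. The fingers move at their own pace and stop on an object; "squeeze" is the grip in N (left out, the last holds). Time passes only in rows, so rows that do not move let the fingers close. It gives the time, the measured TCP pose, the force, the opening and the grip force at its end, in the units of the state.
- monitor.get_obs(): the state, without advancing time (a new reading comes with each control period).
- optics.capture(name): name is "scene" or "top" or "wrist"; returns the picture (384x512x3 uint8, red, green, blue); there is no depth.
- optics.camera_model(name): a dict with "vertical_fov" (degrees; the focal length in pixels is half the picture's height over the tangent of half this angle, whatever the lens; pixels are square), "cx", "cy" (the principal point, pixels), "rvec" (rotation vector, rad) and "tvec" (3), from world to camera coordinates, as OpenCV has them. Camera axes: x right, y down, z forward; pixel columns grow to the right and rows downward; lengths in m; the calibration is good to about 2 mm. A picture is of the moment at which its call begins: read the wrist's pose just before it. camera_model takes no time and is no camera call; for the wrist camera it gives the pose at the moment of the call.
- order.close_job(): hands the job in; it is judged then, once.
Trained networks look in the newest picture that a camera, given by its name, has taken for a name from the list of things; names that differ only in an ending like _2 or _b are one class to them, and where a whole thing is asked for, a point or a joint stands for the part that bears it (a point fixed in the world has none). Each returns a list of dicts, best first, with "p" (0 to 1); they miss things now and then, are a little off and sometimes report something else, mostly with a low value. They report only what shows in the picture. A call takes as long as a camera call. They do not tell look-alikes from the thing itself.
- optics.recognise(camera, label): "bbox" ([left, top, width, height] in pixels, round what is visible of it).
- optics.silhouettes(camera, label): "region" (384x512 bool, what is visible of it) and "bbox" ([left, top, width, height] in pixels, round what is visible of it).
The state is a dict: "time": time; "q": joint angles; "qd": joint speeds; "joint_torque": joint torques, N m; "eef_pos": TCP position; "tcp_rot": TCP orientation; "force": force on the tool from outside, world axes, zero at the start; "torque": the same for the moment, N m; "grip_width": finger opening in m; "finger_force": force on a finger pad.
Only numpy, scipy, OpenCV 4.12 (cv2) and the standard library are available. Lean on these libraries where they do the work, as an engineer would, in place of code of your own. Each camera call takes 0.05 s, during which the arm holds its last target. There are 200 camera calls.

### The job

Take the shorter of the two stone slabs out of the sloped bin under the light bar, then set it down gently, not dropped, flat in the middle of the viewing stand's rubber pad, its length along the pad's. Then swing the magnifier round until its lens is centred over the slab, and let go. Leave the long slab where it lies in the bin and do not knock over the bottle in front.

Things in the scene. Friction and masses are not known exactly. Their poses are not given: they have to be found in the camera images.
- stone_bin: Fixed plywood bin on a dark steel frame. Origin on the table under its middle; x to its back, y left, z up. Its floor (160 mm along the slope, 204 mm wide inside) is lined with black rubber and rises 30 deg to the back; its top is 78 mm above the table at the middle. Walls 6 mm thick stand 35 mm above it (back 55). Two posts at the back (x = 90, y = -20 and 55 mm) carry the light bar.
- light_bar (a point): Middle of the underside of the light bar that hangs over the slabs, 288 mm above the table. The bar is 50 mm deep (bin's x), 160 mm wide (bin's y), 22 mm thick. It bars the way straight down: reach in from the front (the robot's side) with the tool tilted, square to the sloping floor.
- short_slab_center (a point): Centre (half-way up) of the shorter slab, loose rough pink stone, 64 mm long (own y) x 42 mm wide (own x) x 24 mm high (own z, normal to its flat underside), about 0.13 kg. It lies on the bin's floor with its length along the slope, left or right of the long one. Grasp it across its width.
- long_slab_center (a point): Centre (half-way up) of the longer slab, loose rough pink stone, 110 mm long (own y) x 39 mm wide (own x) x 30 mm high (own z). It lies beside the short one, lengths parallel, middles about 90 mm apart. Stays where it is (within 30 mm).
- pad_center (a point): Middle of the top of the black rubber pad on the fixed viewing stand: 100 mm along x, 70 mm along y, its top 16 mm above the table. x points to the magnifier's post (away from the robot), y left, z up.
- post_axis (a point): Point on the vertical swivel axis of the magnifier, at the top of the stand's post, 140 mm from the pad's middle along the pad's +x, 155 mm above the table. The hub on it reaches up to 185 mm.
- magnifier (a joint): Swivel of the magnifier's arm on its post, rad. 0: lens straight over the pad's middle; positive: swung to the stand's left (+y), clockwise from above; range -0.35 to 1.9. It starts at 1.05 to 1.5. Friction (about 0.12 N m) keeps it where it is left.
- lens_center (a point): Centre of the magnifier's lens: level black ring 100 mm across and 16 mm thick with a glass, at 140 mm from the post's axis, its underside 158 mm and top 174 mm above the table.
- magnifier_knob (a point): Grip point on the upright round black knob on the magnifier's arm, 70 mm from the post's axis, on the line from the post to the lens. The knob is 16 mm thick (19 mm at its cap) and stands from 171 to 215 mm above the table; this point is at 193 mm. The arm under it has its top at 171 mm. Pinch it from above, or push it sideways.
- bottle_center (a point): Centre of a white bottle, 44 mm across, 98 mm high, standing loose on the table in front of the bin. Must not be knocked over. z is up along the bottle.
There are look-alikes about, which are no part of the job. Leave any green or yellow look-alike of the part that bears short_slab_center alone.

How it is judged:
By the outcome, as a careful person would: the job done as asked, in the order asked, and still so for the second after the job is handed in, with the robot touching nothing.
It also fails if it takes over 48 s, if anything falls off the work surface, if the arm or the gripper's body presses on something with over 40 N, if the wrist force passes 120 N, or if a joint passes its speed limit or range.

## Working session

There is one attempt and no reset: what is moved stays moved. The work goes in short steps, Python scripts to look and compute and a tool call to move; the robot and the scene stay as the last step left them, time stands still between calls to the robot, and variables do not carry over. Pictures are saved under pics/ and viewed, at most 13 in all, crops included, and the job is handed in when it is done.

Besides the shell and the picture viewer there is one more tool, called after "Request:" as name(argument=value, ...) on one line, values as JSON. drive_tool: Moves the arm, as the interface text tells. Its arguments: {"type":"object","properties":{"motion":{"type":"array","items":{"type":"array","items":{"type":"array","items":{"type":"number"}}}},"squeeze":{"type":"number"}},"required":["motion"]}

```bash
mkdir -p pics
cat > h.py <<'E'
import numpy as np,cv2
from station import monitor,optics,order
def cam(n):
    m=optics.camera_model(n); f=192/np.tan(np.radians(m['vertical_fov'])/2)
    K=np.array([[f,0,m['cx']],[0,f,m['cy']],[0,0,1]]); R=cv2.Rodrigues(np.array(m['rvec'],float))[0]
    return K,R,np.array(m['tvec'],float)
def ray(n,uv,c=None):
    K,R,t=c or cam(n); d=R.T@np.linalg.solve(K,[uv[0],uv[1],1]); return -R.T@t,d
def atz(n,uv,z):
    o,d=ray(n,uv); return o+d*(z-o[2])/d[2]
def proj(n,P):
    K,R,t=cam(n); p=(np.atleast_2d(P)@R.T+t)@K.T; return p[:,:2]/p[:,2:]
def tri(obs):
    A=np.zeros((3,3));b=np.zeros(3)
    for n,uv in obs:
        o,d=ray(n,uv);d=d/np.linalg.norm(d);M=np.eye(3)-np.outer(d,d);A+=M;b+=M@o
    return np.linalg.solve(A,b)
def save(n,f,im=None):
    im=optics.capture(n) if im is None else im
    cv2.imwrite('pics/'+f,im[:,:,::-1]); return im
E
python3 - <<'E'
from h import *
a=save('scene','s0.png');b=save('top','t0.png')
s=monitor.get_obs();print(s['time'],s['tcp_rot'],s['force'])
for n in('scene','top'):
    m=optics.camera_model(n);K,R,t=cam(n);print(n,K[0,0],-R.T@t,m)
    for l in('short_slab_center','long_slab_center','bottle_center','magnifier','magnifier_knob','lens_center','stone_bin','light_bar','pad_center'):
        try: print(n,l,[(round(d['p'],2),[int(x) for x in d['bbox']]) for d in optics.recognise(n,l)])
        except Exception as e: print(l,e)
cv2.imwrite('pics/both.png',cv2.resize(np.vstack([a]),(800,600))[:,:,::-1])
cv2.imwrite('pics/topb.png',cv2.resize(b,(800,600))[:,:,::-1])
E
```

```text
0.1 [-1.09875995e-04  1.51319386e-01  9.88484696e-01 -6.61218035e-04] [-0.59759231  0.77675271  0.60658479]
scene 464.2489413919437 [0.53667251 0.32975599 0.96610469] {'vertical_fov': 44.93715799181993, 'cx': 254.42380972820297, 'cy': 186.517935869545, 'rvec': array([ 0.09622768,  2.96600363, -0.93826559]), 'tvec': array([0.5041789 , 0.25976489, 1.00421139])}
scene short_slab_center [(0.79, [197, 300, 24, 30]), (0.7, [320, 196, 24, 19]), (0.66, [159, 248, 23, 18]), (0.52, [242, 131, 27, 16])]
scene long_slab_center [(0.69, [228, 153, 35, 31])]
scene bottle_center [(0.72, [241, 132, 29, 17])]
scene magnifier [(0.81, [210, 201, 58, 91])]
scene magnifier_knob [(0.77, [208, 201, 61, 94])]
scene lens_center [(0.72, [208, 197, 59, 95])]
scene stone_bin [(0.67, [204, 199, 102, 93]), (0.57, [187, 59, 100, 160])]
scene light_bar [(0.91, [185, 59, 100, 156]), (0.67, [208, 198, 60, 90])]
scene pad_center [(0.97, [202, 201, 104, 93]), (0.56, [209, 200, 56, 90])]
top 473.0616072037183 [ 0.39369056 -0.24698525  1.16918137] {'vertical_fov': 44.18120050400044, 'cx': 255.6085487240692, 'cy': 195.02862068482423, 'rvec': array([ 2.1364707 , -2.17898372,  0.07683009]), 'tvec': array([-0.20657731,  0.51154299,  1.13076462])}
top short_slab_center [(0.84, [266, 267, 23, 25]), (0.61, [341, 195, 14, 23]), (0.56, [165, 155, 15, 5]), (0.5, [216, 115, 28, 15])]
top long_slab_center [(0.86, [295, 188, 27, 27])]
top bottle_center [(0.67, [326, 273, 20, 19]), (0.16, [150, 150, 112, 99])]
top magnifier [(0.93, [150, 148, 91, 57])]
top magnifier_knob [(0.86, [152, 152, 94, 55])]
top lens_center [(0.72, [151, 151, 92, 50])]
top stone_bin [(0.78, [273, 118, 118, 121])]
top light_bar [(0.59, [274, 122, 117, 120])]
top pad_center [(0.65, [150, 151, 110, 102])]
```

View pics/both.png

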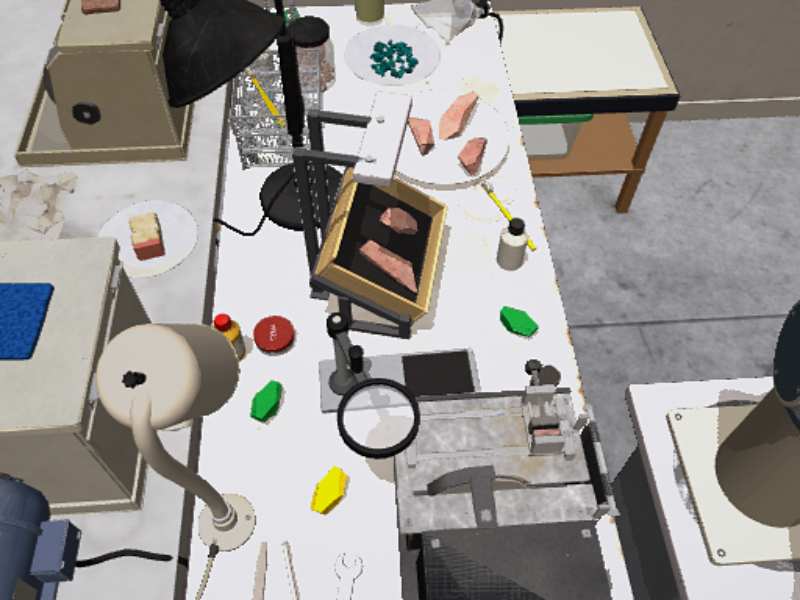

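View pics/topb.png

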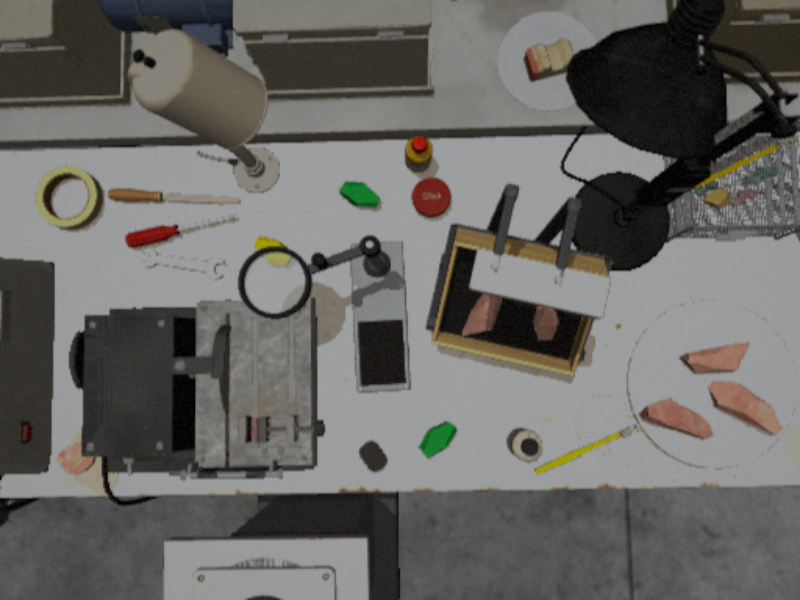

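The scene view shows the bin at (380,240), both in 800x600 pixels, with the upper stone at (398,220) and the lower stone at (388,265). The top view shows the two stones at (482,312) and (545,320), the stand's pad at (383,352), the magnifier swung left with its lens at (275,283), and the bottle at (525,443). The stones on the plate and the green and yellow ones are look-alikes. The short slab should be the one at (545,320) in the top view. I'll confirm that in enlarged crops.

Run:
```python
import cv2,numpy as np
a=cv2.imread('pics/s0.png');b=cv2.imread('pics/t0.png')
def c(im,x,y,w,h,s,):
    o=cv2.resize(im[y:y+h,x:x+w],None,fx=s,fy=s,interpolation=cv2.INTER_CUBIC)
    for k in range(0,w,10): cv2.putText(o,str(x+k),(k*s,8),0,.3,(255,0,255),1) if k%20==0 else 0; cv2.line(o,(k*s,0),(k*s,4),(255,0,255),1)
    for k in range(0,h,20): cv2.putText(o,str(y+k),(0,k*s+4),0,.3,(255,0,255),1)
    return o
cv2.imwrite('pics/c1.png',np.hstack([c(a,180,50,110,165,3),c(b,265,115,130,165,3)]))
cv2.imwrite('pics/c2.png',np.hstack([c(a,190,190,130,110,3),c(b,145,140,130,110,3)]))
```

```text
(no output)
```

View pics/c1.png

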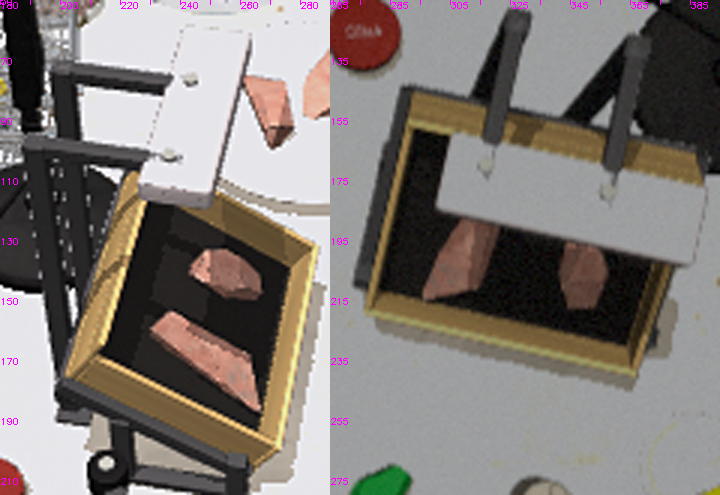

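View pics/c2.png

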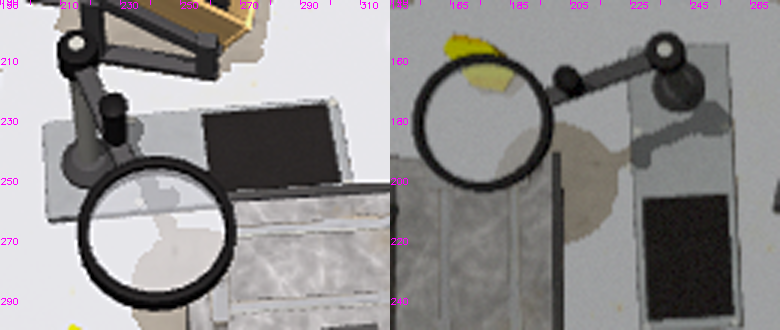

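The crops confirm it: in the scene view the short slab is at about (255,142) and the long one at (249,170). In the top view the short one is at (349,206), on the bin's right. Next I'll fit the poses of the bin and the stand.

```bash
cat > fit.py <<'E'
from h import *
from scipy.optimize import least_squares
def T(p,P):
    c,s=np.cos(p[2]),np.sin(p[2]);P=np.atleast_2d(P)
    return np.c_[p[0]+c*P[:,0]-s*P[:,1],p[1]+s*P[:,0]+c*P[:,1],P[:,2]]
c30,s30=np.cos(np.pi/6),.5
def binp(s,y,n): return [s*c30-n*s30,y,.078+s*s30+n*c30]
def fit(obs,p0):
    f=lambda p:np.concatenate([(proj(n,T(p,P))[0]-uv) for n,P,uv in obs])
    r=least_squares(f,p0,loss='soft_l1');print(np.round(r.x,4),np.round(r.fun.reshape(-1,2),1).tolist());return r.x
S=lambda x,y:(180+x/3,50+y/3); TT=lambda x,y:(265+(x-330)/3,115+y/3)
bin_obs=[('top',binp(.086,.108,.055),TT(409,90)),('top',binp(-.086,.108,.035),TT(368,313)),('top',binp(-.086,-.108,.035),TT(637,377)),
 ('scene',binp(-.086,-.108,.035),S(320,246)),('scene',binp(-.086,.108,.035),S(277,458)),
 ('scene',binp(-.080,.102,0),S(259,412))]
st=[]
for (x,y),t,s in [((.05,.035),(229,206),(257.3,252.7)),((.05,-.035),(257.3,205),(257.3,228.3)),((-.05,-.035),(260,244.7),(299.7,225.7)),((-.05,.035),(231.3,246.3),(303.7,250.7))]:
    st+=[('top',[x,y,.016],t),('scene',[x,y,.016],s)]
st+=[('top',[.14,0,.185],(237,156.3)),('scene',[.14,0,.185],(215.3,205.7))]
E
python3 - <<'E'
from fit import *
g=atz('top',(340,190),.08);b=fit(bin_obs,[g[0],g[1],0])
g=atz('top',(245,225),.016);s=fit(st,[g[0],g[1],0])
np.save('poses.npy',[b,s])
post=T(s,[.14,0,.155])[0]
for n,t,sc,z in[('lens',(176,180.7),(242.3,267.3),.166),('knob',(204,165.7),(227.7,224),.215)]:
    A=atz('top',t,z);B=atz('scene',sc,z);print(n,A,B)
    for q in(A,B):
        d=T([0,0,-s[2]],q-post)[0];print(np.linalg.norm(d[:2]),'ang',np.arctan2(d[1],-d[0]))
print('post',post,'bar scene px',proj('scene',T(b,binp(0,0,0))))
tr=tri([('top',(336,273)),])if 0 else None
bt=optics.recognise('top','bottle_center')[0]['bbox'];print('bottle',atz('top',(bt[0]+bt[2]/2,bt[1]+bt[3]/2),.08))
im=optics.capture('scene')
for l in('short_slab_center','long_slab_center'):
  for d in optics.silhouettes('scene',l):
    m=d['region'].astype(bool);v,u=np.nonzero(m);print(l,round(d['p'],2),d['bbox'],u.mean(),v.mean())
    n=.012 if l[0]=='s' else .015
    nv=np.array(T([0,0,b[2]],[-s30,0,c30])[0]);p0=T(b,binp(0,0,n))[0];sv=T([0,0,b[2]],[c30,0,s30])[0];yv=T([0,0,b[2]],[0,1,0])[0]
    if 180<u.mean()<290 and 60<v.mean()<200:
        c=cam('scene');X=[]
        for a,e in zip(u,v):
            o,r=ray('scene',(a,e),c);P=o+r*((p0-o)@nv)/(r@nv);X.append([(P-p0)@sv,(P-p0)@yv])
        X=np.array(X,np.float32);rc=cv2.minAreaRect(X*1000);mu=X.mean(0);w,V=np.linalg.eigh(np.cov(X.T))
        print('  mean s,y',mu,'rect',rc,'axis',V[:,1],np.degrees(np.arctan2(V[1,1],V[0,1])),'world',p0+mu[0]*sv+mu[1]*yv)
E
```

```text
[ 0.5075 -0.3921 -0.2542] [[0.4, 8.7], [-1.6, -0.2], [-0.1, 0.2], [-0.5, -1.3], [0.2, -3.8], [-3.2, 14.2]]
[ 0.4339 -0.1861  0.0265] [[-0.4, -0.2], [2.6, 0.9], [-0.2, -0.6], [-0.4, -1.3], [-1.0, 0.8], [-0.9, -2.0], [-1.1, 0.5], [-0.3, -0.6], [-0.3, 0.2], [-0.3, -2.6]]
lens [ 0.52766079 -0.04992356  0.166     ] [ 0.52645998 -0.04778285  0.166     ]
0.1403019667231811 ang 1.2618579266435008
0.1427192982893795 ang 1.2588506002884348
knob [ 0.55079626 -0.11718923  0.215     ] [ 0.54968431 -0.114513    0.215     ]
0.06917011147910226 ang 1.2575698884303603
0.0720640828906911 ang 1.2553967809042081
post [ 0.57384568 -0.18240601  0.155     ] bar scene px [[243.04972949 154.08497812]]
bottle [ 0.29607699 -0.39732089  0.08      ]
short_slab_center 0.82 [157.7, 246.3, 24.2, 21.8] 170.672131147541 256.8387978142076
short_slab_center 0.78 [199.0, 301.4, 20.1, 29.9] 210.32107843137254 314.2132352941176
short_slab_center 0.66 [319.8, 194.8, 25.9, 19.6] 331.4470588235294 205.68235294117648
short_slab_center 0.49 [241.1, 132.8, 26.8, 14.2] 255.34444444444443 140.85555555555555
  mean s,y [-0.01853888 -0.04693409] rect ((-17.903337478637695, -47.63345718383789), (65.12000274658203, 44.818336486816406), 2.6041464805603027) axis [-0.94564027 -0.32521452] -161.02142760878775 world [ 0.4743522  -0.43195184  0.07912286]
long_slab_center 0.73 [232.6, 156.8, 32.6, 30.7] 249.32450331125827 168.5540838852097
  mean s,y [-0.01942478  0.04339606] rect ((-21.509870529174805, 40.48460388183594), (42.22568893432617, 103.10639953613281), 78.15473175048828) axis [-0.98065405  0.1957489 ] 168.71152461362507 world [ 0.49487585 -0.34395493  0.08127799]
```

Run:
```python
from fit import *
bin_obs[0]=('top',binp(.086,.108,-.003),bin_obs[0][2]);bin_obs.pop()
b,s=np.load('poses.npy');b=fit(bin_obs,b);np.save('poses.npy',[b,s])
sl=T(b,binp(-.018,-.047,.012));ll=T(b,binp(-.02,.043,.015))
print('slab',sl,proj('scene',sl),proj('top',sl),'long',ll,proj('scene',ll),proj('top',ll))
for x,y,n in((-.05,-.047,.012),(.014,-.047,.012)): P=T(b,binp(x,y,n));print(proj('scene',P),proj('top',P))
# light bar corners
im=optics.capture('wrist');K,R,t=cam('wrist');o=monitor.get_obs();print('wristcam',-R.T@t,'axis',R[2],'x',R[0],o['eef_pos'])
# light bar underside point: fit from top-face corners, top crop
for n,q in [('top',[(265+(453-330)/3,115+135/3),(265+(437-330)/3,115+208/3),(265+(692-330)/3,115+265/3),(265+(708-330)/3,115+183/3)])]:
    P=np.array([atz(n,u,.310) for u in q]);c=P.mean(0);print('bar',P.round(3).tolist(),c,'in bin',T([0,0,-b[2]],c-[b[0],b[1],0]))
```

```text
[ 0.508  -0.3891 -0.25  ] [[0.7, 0.4], [-2.8, -0.1], [-1.2, -0.1], [-0.7, -0.5], [0.4, -2.9]]
slab [[ 0.47541744 -0.4292792   0.0793923 ]] [[255.03486679 141.60797339]] [[347.62819038 204.47975062]] long [[ 0.49455565 -0.34127821  0.08099038]] [[249.58062002 169.52229979]] [[309.06383614 196.92659573]]
[[265.74988086 147.32890372]] [[343.96433523 216.58123559]]
[[244.12653553 135.78382769]] [[351.38381772 192.0751478 ]]
wristcam [0.11058977 0.62084182 0.38421231] axis [ 0.27645405 -0.08661878 -0.95711564] x [ 2.98164353e-01  9.54514510e-01 -2.61352531e-04] [0.1869223  0.59638255 0.22267951]
bar [[0.541, -0.318, 0.31], [0.497, -0.307, 0.31], [0.459, -0.459, 0.31], [0.508, -0.471, 0.31]] [ 0.50134036 -0.38873866  0.31      ] in bin [[-0.00650308 -0.00130574  0.31      ]]
```

```bash
cat >> fit.py <<'E'
from scipy.spatial.transform import Rotation as Ro
def Rq(q): return Ro.from_quat([q[1],q[2],q[3],q[0]])
def down(yaw,tilt=0):  # tool y along yaw's y, z down, tilted so z leans to +x
    return Ro.from_euler('z',yaw)*Ro.from_matrix([[-1,0,0],[0,1,0],[0,0,-1]])*Ro.from_euler('y',-tilt)
def delta(p,R,note=''):
    o=monitor.get_obs();C=Rq(o['tcp_rot']);p=np.array(p)
    print(note,'t',round(o['time'],2),'at',np.round(o['eef_pos'],4),'shift(start axes)',np.round(C.inv().apply(p-o['eef_pos'])/.02,2),'(goal axes)',np.round(R.inv().apply(p-o['eef_pos'])/.02,2),'turn',np.round((C.inv()*R).as_rotvec()/.1,2),'F',np.round(o['force'],1),'q',np.round(o['q'],2))
E
python3 - <<'E'
from fit import *
for t,s in [((201.6,192),(254,258)),((203.5,299),(377.6,251)),((205,274),(342,236))]: print(tri([('top',t),('scene',s)]))
b,s=np.load('poses.npy')
P=T(b,binp(-.018,-.047,.155))[0];print('pre',P,'grasp',T(b,binp(-.018,-.047,.005))[0])
delta([.45,.1,.34],down(b[2]),'A')
print(down(b[2]).inv().apply(P-[.45,.1,.34])/.02)
E
```

```text
[ 0.50459065 -0.09574411  0.10711819]
[ 0.2586103  -0.09540191  0.11165366]
[ 0.32613894 -0.10884579  0.1544706 ]
pre [ 0.40614089 -0.41158712  0.20323394] grasp [ 0.47880859 -0.43014525  0.07333013]
A t 1.25 at [0.1869 0.5964 0.2227] shift(start axes) [-19.98 -19.75  -5.87] (goal axes) [-18.89 -20.79  -5.87] turn [ 0.   -0.   -0.54] F [-0.5 -0.7 -0.6] q [ 1.25  0.42  1.63  0.    1.09 -0.02]
[ -4.20463856 -25.32653791   6.83830312]
```

Request:
drive_tool(motion=[[[-0.5,-0.5,-1,0,0,0,1],[-1,-1,-1,0,0,0,1],[-1,-1,-1,0,0,0,1],[-1,-1,-1,0,0,0,1],[-1,-1,-1,0,0,0,1],[-1,-1,-1,0,0,0,1],[-1,-1,0,0,0,0,1],[-1,-1,0,0,0,0,1]]])

```text
time: 2.25
eef_pos: [0.2858, 0.407, 0.3445]
tcp_rot: [0.001, 0.151, 0.988, 0.001]
force: [0.2, 0.1, -0.3]
grip_width: 0.0874
finger_force: 0.0
```

Request:
drive_tool(motion=[[[-1,-1,0,0,0,0,0.5],[-1,-1,0,0,0,0,0.5],[-1,-1,0,0,0,0,0.5],[-1,-1,0,0,0,0,0.5],[-1,-1,0,0,0,0,0.5],[-1,-1,0,0,0,0,0.5],[-1,-1,0,0,0,0,0.5],[-1,-1,0,0,0,0,0.5]]])

```text
time: 3.25
eef_pos: [0.3902, 0.2064, 0.344]
tcp_rot: [0.001, 0.151, 0.988, 0.0]
force: [0.0, -0.5, 0.1]
grip_width: 0.0657
finger_force: 0.0
```

Request:
drive_tool(motion=[[[-1,-1,0,0,0,-0.54,0.36],[0,-1,0,0,0,0,0.36],[0,-1,0,0,0,0,0.36],[0,-1,0,0,0,0,0.36],[0,-1,0,0,0,0,0.36],[0,-1,0,0,0,0,0.36],[0,-1,0,0,0,0,0.36],[0,-1,0,0,0,0,0.36]]])

```text
time: 4.25
eef_pos: [0.3672, 0.0464, 0.3432]
tcp_rot: [0.0, 0.125, 0.992, 0.0]
force: [0.8, 0.3, -0.8]
grip_width: 0.0596
finger_force: 0.0
```

Request:
drive_tool(motion=[[[0,-1,0,0,0,0,0.36],[0,-1,0,0,0,0,0.36],[0,-1,0,0,0,0,0.36],[0,-1,0,0,0,0,0.36],[0,-1,0,0,0,0,0.36],[0,-1,0,0,0,0,0.36],[0,-1,0,0,0,0,0.36],[0,-1,0,0,0,0,0.36]]])

```text
time: 5.25
eef_pos: [0.3277, -0.1082, 0.3431]
tcp_rot: [0.0, 0.125, 0.992, -0.0]
force: [0.6, -0.6, 0.4]
grip_width: 0.06
finger_force: 0.0
```

Run:
```python
from fit import *
b,s=np.load('poses.npy')
delta(T(b,binp(-.018,-.047,.2))[0],down(b[2],np.pi/6))
```

```text
t 5.25 at [ 0.3277 -0.1082  0.3431] shift(start axes) [ -6.44 -13.72   5.05] (goal axes) [ -3.04 -13.73   7.59] turn [-0.   -5.23 -0.01] F [ 0.6 -0.6  0.4] q [-0.35 -0.17  2.04  0.    1.28 -1.67]
```

Request:
drive_tool(motion=[[[0,-1,0,0,0,0,0.36],[0,-1,0,0,0,0,0.36],[0,-1,0,0,0,0,0.36],[0,-1,0,0,0,0,0.36],[0,-1,0,0,0,0,0.36],[0,-1,0,0,-0.8,0,0.36],[0,-1,0,0,-0.8,0,0.36],[0,-1,0,0,-0.8,0,0.36]]])

```text
time: 6.25
eef_pos: [0.2886, -0.2628, 0.3433]
tcp_rot: [0.12, 0.124, 0.985, -0.016]
force: [-0.2, -0.3, -0.6]
grip_width: 0.0594
finger_force: 0.0
```

Request:
drive_tool(motion=[[[0,-1,0,0,-0.8,0,0.36],[0,-1,0,0,-0.8,0,0.36],[-0.7,-1,1,0,-0.8,0,0.36],[-0.7,-1,1,0,-0.43,0,0.36],[-0.7,-1,1,0,0,0,0.36],[-0.7,-0.7,1,0,0,0,0.36]]])

```text
time: 7.0
eef_pos: [0.3686, -0.378, 0.3107]
tcp_rot: [0.235, 0.139, 0.961, -0.044]
force: [0.1, -0.1, -0.5]
grip_width: 0.0599
finger_force: 0.0
```

Run:
```python
from fit import *
b,s=np.load('poses.npy')
delta(T(b,binp(-.018,-.047,.2))[0],down(b[2],np.pi/6))
im=optics.capture('wrist').copy();np.save('w1cam.npy',np.concatenate([x.ravel() for x in cam('wrist')]))
cv2.imwrite('pics/w1raw.png',im[:,:,::-1])
for l in('short_slab_center','long_slab_center'):
  for d in optics.silhouettes('wrist',l):
    v,u=np.nonzero(d['region']);print(l,round(d['p'],2),[int(x) for x in d['bbox']],u.mean(),v.mean())
def box(c,a,h,col):
    s0,y0=c
    for n in(0,h):
        q=proj('wrist',T(b,[binp(s0+i*a[0],y0+j*a[1],n) for i,j in((1,1),(1,-1),(-1,-1),(-1,1))])).astype(int);cv2.polylines(im,[q.reshape(-1,1,2)],True,col,1)
box((-.018,-.047),(.032,.021),.024,(0,255,0));box((-.02,.043),(.055,.0195),.03,(255,255,0));box((0,0),(.08,.102),.035,(0,255,255))
save('wrist','w1.png',im)
```

```text
t 7.0 at [ 0.3686 -0.378   0.3107] shift(start axes) [ 0.58 -1.05  3.59] (goal axes) [ 0.75 -1.16  3.52] turn [-0.36 -0.41 -0.28] F [ 0.1 -0.1 -0.5] q [-0.99  0.02  2.03  0.43  0.75 -2.54]
short_slab_center 0.92 [414, 174, 39, 15] 432.5674603174603 182.91468253968253
short_slab_center 0.88 [230, 118, 27, 53] 241.83944153577661 146.30279232111693
long_slab_center 0.74 [295, 102, 34, 82] 312.39905113336846 141.98049551924092
```

View pics/w1.png

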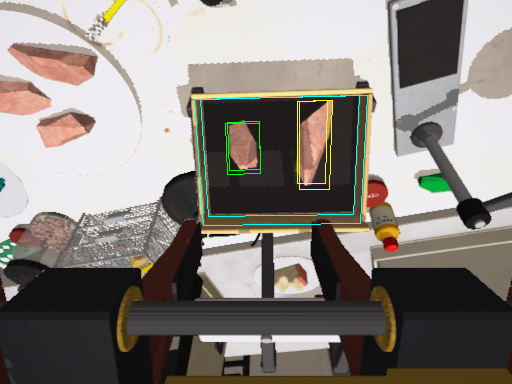

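The wrist view shows the short slab at (242,146), which matches the green model box within about 3 mm. The long slab at (313,143) matches too, and the bin overlay fits. The last joint is at its range end, so I'll creep nearer, where the azimuth eases it.

Request:
drive_tool(motion=[[[0.3,-0.3,1,0,0,0,0.36],[0.2,-0.3,1,0,0,0,0.36],[0.2,-0.3,1,0,0,0,0.36],[0.2,-0.3,1,-0.1,-0.2,0,0.36],[0,0,1,-0.2,-0.2,-0.2,0.36]]])

```text
time: 7.78
eef_pos: [0.4137, -0.3962, 0.2327]
tcp_rot: [0.227, 0.145, 0.962, -0.047]
force: [0.0, 0.3, 0.1]
grip_width: 0.0599
finger_force: 0.0
```

Run:
```python
from fit import *
b,s=np.load('poses.npy')
delta(T(b,binp(-.021,-.047,.1))[0],down(b[2],np.pi/6))
```

```text
t 7.78 at [ 0.4137 -0.3962  0.2327] shift(start axes) [ 0.78 -0.68  4.03] (goal axes) [ 1.04 -0.84  3.94] turn [-0.47 -0.57 -0.36] F [0.  0.3 0.1] q [-0.92  0.2   2.03  0.47  0.57 -2.54]
```

The last joint can't give this orientation. I'll back off and turn the tool half a turn, which gives the same grasp with the joint at mid-range.

Request:
drive_tool(motion=[[[0,0,-1,0,0,1,0.36],[0,0,-1,0,0,1,0.36],[0,0,-1,0,0,1,0.36],[0,0,0,0,0,1,0.36],[0,0,0,0,0,1,0.36],[0,0,0,0,0,1,0.36],[0,0,0,0,0,1,0.36],[0,0,0,0,0,1,0.36]]])

```text
time: 8.78
eef_pos: [0.3887, -0.3868, 0.2865]
tcp_rot: [0.227, 0.509, 0.829, 0.046]
force: [-0.8, -0.9, -0.1]
grip_width: 0.0599
finger_force: 0.0
```

Request:
drive_tool(motion=[[[0,0,0,0,0,1,0.36],[0,0,0,0,0,1,0.36],[0,0,0,0,0,1,0.36],[0,0,0,0,0,1,0.36],[0,0,0,0,0,1,0.36],[0,0,0,0,0,1,0.36],[0,0,0,0,0,1,0.36],[0,0,0,0,0,1,0.36]]])

```text
time: 9.78
eef_pos: [0.3887, -0.3868, 0.2865]
tcp_rot: [0.191, 0.791, 0.566, 0.131]
force: [-0.2, -0.8, 0.0]
grip_width: 0.0597
finger_force: 0.0
```

Request:
drive_tool(motion=[[[0,0,0,0,0,1,0.36],[0,0,0,0,0,1,0.36],[0,0,0,0,0,1,0.36],[0,0,0,0,0,1,0.36],[0,0,0,0,0,1,0.36],[0,0,0,0,0,1,0.36],[0,0,0,0,0,1,0.36],[0,0,0,0,0,1,0.36]]])

```text
time: 10.78
eef_pos: [0.3887, -0.3868, 0.2865]
tcp_rot: [0.125, 0.949, 0.213, 0.195]
force: [0.3, 0.5, 0.9]
grip_width: 0.0599
finger_force: 0.0
```

```bash
cat >> fit.py <<'E'
Z=Ro.from_euler('z',np.pi)
E
python3 - <<'E'
from fit import *
b,s=np.load('poses.npy')
delta(T(b,binp(-.026,-.047,.1))[0],down(b[2],np.pi/6)*Z)
E
```

```text
t 10.78 at [ 0.3887 -0.3868  0.2865] shift(start axes) [-1.26 -0.19  7.04] (goal axes) [-1.49  0.98  6.93] turn [0.23 0.71 7.03] F [0.3 0.5 0.9] q [-0.95  0.08  2.02  0.41  0.69 -0.09]
```

Request:
drive_tool(motion=[[[0,0,0,0.03,0.1,1,0.36],[0,0,0,0.03,0.1,1,0.36],[0,0,0,0.03,0.1,1,0.36],[0,0,0,0.03,0.1,1,0.36],[0,0,0,0.03,0.1,1,0.36],[0,0,0,0.03,0.1,1,0.36],[0,0,0,0.03,0.1,1,0.36],[-0.5,0.3,1,0,0,0,0.36]]])

```text
time: 11.78
eef_pos: [0.3891, -0.394, 0.2656]
tcp_rot: [0.035, 0.958, -0.118, 0.257]
force: [0.4, 1.1, -0.1]
grip_width: 0.0598
finger_force: 0.0
```

Request:
drive_tool(motion=[[[-0.5,0.3,1,0,0,0,0.36],[-0.5,0.4,1,0,0,0,0.36],[0,0,1,0,0,0,0.36],[0,0,0.5,0,0,0,0.36],[0,0,0,0,0,0,0.36]]])

```text
time: 12.4
eef_pos: [0.4022, -0.4115, 0.193]
tcp_rot: [0.034, 0.959, -0.118, 0.256]
force: [-0.1, -0.9, -0.0]
grip_width: 0.0597
finger_force: 0.0
```

Run:
```python
from fit import *
b,s=np.load('poses.npy')
delta(T(b,binp(-.026,-.047,.005))[0],down(b[2],np.pi/6)*Z)
im=optics.capture('wrist').copy();o=monitor.get_obs()
for l in('short_slab_center','long_slab_center'):
  for d in optics.silhouettes('wrist',l):
    v,u=np.nonzero(d['region']);print(l,round(d['p'],2),[int(x) for x in d['bbox']],u.mean(),v.mean())
def box(c,a,h,col):
    s0,y0=c
    for n in(0,h):
        q=proj('wrist',T(b,[binp(s0+i*a[0],y0+j*a[1],n) for i,j in((1,1),(1,-1),(-1,-1),(-1,1))])).astype(int);cv2.polylines(im,[q.reshape(-1,1,2)],True,col,1)
box((-.021,-.047),(.032,.021),.024,(0,255,0));box((0,0),(.08,.102),.035,(0,255,255))
K,R,t=cam('wrist');C=Rq(o['tcp_rot']);print('cam in tool',C.inv().apply(-R.T@t-o['eef_pos']))
save('wrist','w2.png',im)
```

```text
t 12.4 at [ 0.4022 -0.4115  0.193 ] shift(start axes) [ 0.03 -0.05  7.15] (goal axes) [ 0.02 -0.04  7.15] turn [0.01 0.01 0.06] F [-0.1 -0.9 -0. ] q [-1.    0.28  2.06  0.74  0.53  0.21]
short_slab_center 0.98 [0, 62, 30, 20] 10.619238476953909 73.31062124248497
short_slab_center 0.84 [239, 129, 40, 70] 257.873679154659 164.79923150816524
short_slab_center 0.51 [155, 359, 18, 24] 164.2173913043478 372.0869565217391
long_slab_center 0.64 [137, 108, 42, 109] 161.70654427006218 166.20402724311518
cam in tool [ 0.07902274 -0.0003086  -0.16228899]
```

View pics/w2.png

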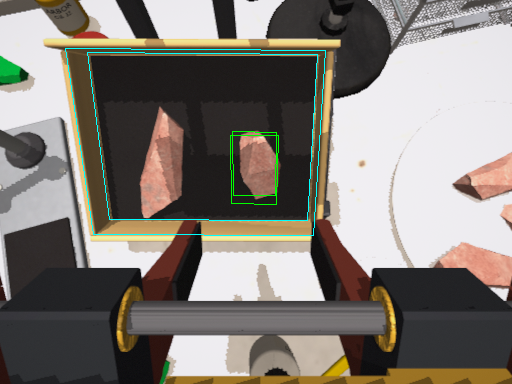

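The wrist view shows the short slab centred at (259,164), about 4 mm to the bin's right of the model box, and the long slab at (162,165) is well clear of the fingers. I'll correct for that and descend.

Request:
drive_tool(motion=[[[0.1,0.18,1,0,0,0,0.36],[0,0,1,0,0,0,0.36],[0,0,1,0,0,0,0.36],[0,0,1,0,0,0,0.36],[0,0,1,0,0,0,0.36],[0,0,1,0,0,0,0.36]]])

```text
time: 13.3
eef_pos: [0.4612, -0.4315, 0.0905]
tcp_rot: [0.035, 0.959, -0.118, 0.257]
force: [-0.4, 1.1, 0.5]
grip_width: 0.0599
finger_force: 0.0
```

Request:
drive_tool(motion=[[[0,0,0.5,0,0,0,0.36],[0,0,0.4,0,0,0,0.36],[0,0,0,0,0,0,0.36]]])

```text
time: 13.68
eef_pos: [0.4695, -0.4333, 0.0745]
tcp_rot: [0.034, 0.959, -0.118, 0.256]
force: [0.4, -0.1, -0.2]
grip_width: 0.0596
finger_force: 0.0
```

Run:
```python
from fit import *
b,s=np.load('poses.npy')
delta(T(b,binp(-.024,-.0505,.005))[0],down(b[2],np.pi/6)*Z)
im=optics.capture('scene');save('scene','s3.png',cv2.resize(im[50:215,170:320],None,fx=3.5,fy=3.5))
```

```text
t 13.68 at [ 0.4695 -0.4333  0.0745] shift(start axes) [ 0.03 -0.1   0.26] (goal axes) [ 0.03 -0.09  0.26] turn [0.02 0.01 0.06] F [ 0.4 -0.1 -0.2] q [-0.91  0.56  1.98  1.1   0.35 -0.1 ]
```

View pics/s3.png

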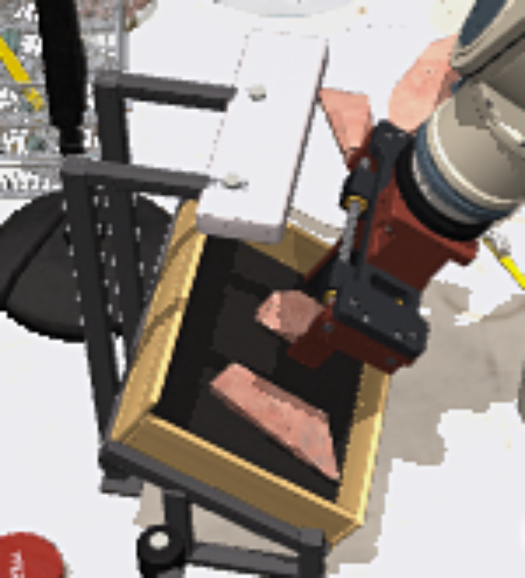

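The scene crop shows the fingers straddling the short slab, which is visible at (288,312) in the crop, and the long slab is untouched. I'll close on it now.

Request:
drive_tool(motion=[[[0.2,0,0.15,0,0,0,0.36],[0,0,0,0,0,0,-0.5],[0,0,0,0,0,0,-0.5],[0,0,0,0,0,0,-0.5],[0,0,0,0,0,0,-0.5]]], squeeze=30)

```text
time: 14.35
eef_pos: [0.4742, -0.4343, 0.0739]
tcp_rot: [0.034, 0.959, -0.118, 0.256]
force: [-1.0, 2.0, 0.8]
grip_width: 0.0364
finger_force: 29.5
```

Request:
drive_tool(motion=[[[0,0,-0.4,0,0,0,-0.5],[0,0,-0.7,0,0,0,-0.5],[0,0,-1,0,0,0,-0.5],[0,0,-1,0,0,0,-0.5]]])

```text
time: 14.85
eef_pos: [0.4435, -0.4266, 0.1281]
tcp_rot: [0.034, 0.959, -0.118, 0.256]
force: [-0.5, -0.3, -1.2]
grip_width: 0.0368
finger_force: 29.4
```

Request:
drive_tool(motion=[[[0,0,-1,0,0,0,-0.5],[0,0,-1,0,0,0,-0.5],[0,0,-1,0,0,0,-0.5],[0,-0.5,-1,0,0,0,-0.5],[0,-1,-1,0,0,0,-0.5],[0,-1,0,0,0,0,-0.5],[0,-1,0,0,0,0,-0.5],[0,-1,0,0,0,0,-0.5]]])

```text
time: 15.85
eef_pos: [0.418, -0.3256, 0.2132]
tcp_rot: [0.034, 0.959, -0.118, 0.256]
force: [0.5, -0.1, -1.3]
grip_width: 0.0367
finger_force: 29.4
```

Request:
drive_tool(motion=[[[0,-1,0,0,0,0,-0.5],[0,-1,0,0,0,0,-0.5],[0,-1,0,0,0,0,-0.5],[0,-1,0,0,0,0,-0.5]]])

```text
time: 16.35
eef_pos: [0.4374, -0.2479, 0.2127]
tcp_rot: [0.034, 0.959, -0.118, 0.256]
force: [0.3, 0.6, -1.3]
grip_width: 0.0366
finger_force: 29.4
```

Run:
```python
from fit import *
b,s=np.load('poses.npy')
delta([s[0],s[1],.15],down(s[2])*Z)
```

```text
t 16.35 at [ 0.4374 -0.2479  0.2127] shift(start axes) [-2.35 -2.97  2.25] (goal axes) [-0.09 -3.09  3.13] turn [ 0.75 -5.18 -2.65] F [ 0.3  0.6 -1.3] q [-0.66  0.11  2.23  0.57  0.38  0.67]
```

Request:
drive_tool(motion=[[[0,0,0,0.125,-0.863,-0.442,-0.5],[0,0,0,0.125,-0.863,-0.442,-0.5],[0,0,0,0.125,-0.863,-0.442,-0.5],[0,0,0,0.125,-0.863,-0.442,-0.5],[0,0,0,0.125,-0.863,-0.442,-0.5],[0,0,0,0.125,-0.863,-0.442,-0.5],[0,-1,0,0,0,0,-0.5],[0,-1,0,0,0,0,-0.5]]])

```text
time: 17.35
eef_pos: [0.4356, -0.2072, 0.2125]
tcp_rot: [-0.0, 1.0, 0.013, 0.0]
force: [0.2, 1.1, -1.4]
grip_width: 0.0364
finger_force: 29.4
```

Request:
drive_tool(motion=[[[0,-0.9,0.6,0,0,0,-0.5],[0,0,0,0,0,0,-0.5]]])

```text
time: 17.6
eef_pos: [0.4345, -0.1893, 0.2002]
tcp_rot: [-0.0, 1.0, 0.014, -0.001]
force: [0.1, -0.4, -1.1]
grip_width: 0.0368
finger_force: 29.4
```

Run:
```python
from fit import *
b,s=np.load('poses.npy')
delta([s[0],s[1],.15],down(s[2])*Z)
im=optics.capture('wrist').copy();o=monitor.get_obs()
for d in optics.silhouettes('wrist','short_slab_center'):
    v,u=np.nonzero(d['region']);print(round(d['p'],2),[int(x) for x in d['bbox']],u.mean(),v.mean())
q=proj('wrist',T(s,[[i*.05,j*.035,.016] for i,j in((1,1),(1,-1),(-1,-1),(-1,1))]));print(q)
cv2.polylines(im,[q.astype(int).reshape(-1,1,2)],True,(0,255,0),1)
C=Rq(o['tcp_rot'])
for z in(-.004,.0075):   # slab box bottom just beyond the tcp (tool z)
    q=proj('wrist',o['eef_pos']+C.apply([[i*.032,j*.0184,.0075 if z>0 else -.0165] for i,j in((1,1),(1,-1),(-1,-1),(-1,1))]));cv2.polylines(im,[q.astype(int).reshape(-1,1,2)],True,(255,255,0),1)
save('wrist','w4r.png');save('wrist','w4.png',cv2.resize(im,(768,576)))
save('top','t4.png')
```

```text
t 17.6 at [ 0.4345 -0.1893  0.2002] shift(start axes) [-0.02 -0.16  2.51] (goal axes) [-0.03 -0.16  2.51] turn [-0.    0.01  0.01] F [ 0.1 -0.4 -1.1] q [-0.44  0.23  1.97 -0.    0.94  1.11]
0.82 [222, 176, 68, 116] 252.329074012612 235.919183538002
0.54 [321, 247, 28, 21] 333.1465517241379 258.3491379310345
[[218.08519772 116.83306134]
 [284.99678846 116.92318603]
 [282.60046808 206.54052882]
 [220.90986996 206.48813216]]
```

View pics/w4.png

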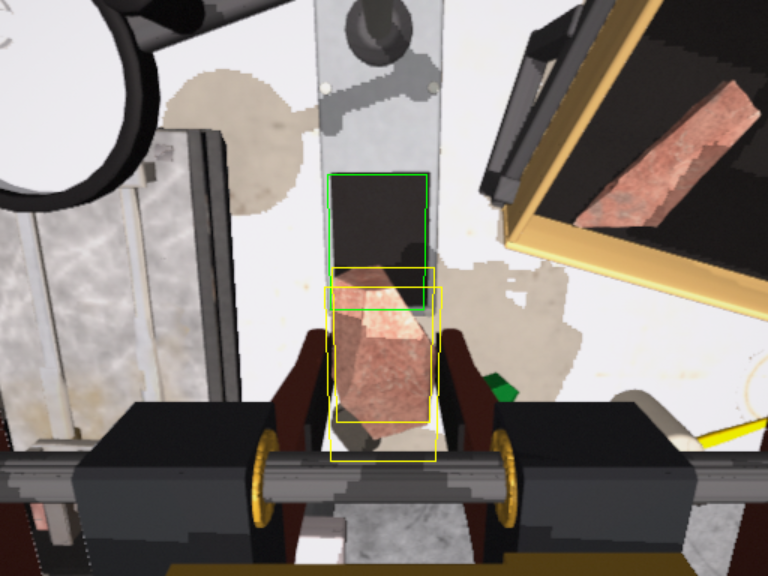

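Run:
```python
from fit import *
for w,t in [((133,86.7),(199.3,191.7)),((149.5,86.7),(202.3,191.7)),((139,86.7),(200.5,191.7))]:
    print(tri([('wrist',w),('top',t)]),[ (z,atz('wrist',w,z).round(4)[:2],atz('top',t,z).round(4)[:2]) for z in(.0,.06,.1)])
```

```text
[ 0.51204987 -0.08760732  0.0815252 ] [(0.0, array([ 0.5112, -0.0583]), array([ 0.5209, -0.0757])), (0.06, array([ 0.5118, -0.0799]), array([ 0.5144, -0.0845])), (0.1, array([ 0.5123, -0.0942]), array([ 0.51  , -0.0903]))]
[ 0.51349834 -0.09172601  0.05415131] [(0.0, array([ 0.5117, -0.0759]), array([ 0.5207, -0.0832])), (0.06, array([ 0.5122, -0.0945]), array([ 0.5142, -0.0916])), (0.1, array([ 0.5126, -0.107 ]), array([ 0.5099, -0.0972]))]
[ 0.51249281 -0.08944895  0.07317166] [(0.0, array([ 0.5114, -0.0647]), array([ 0.5208, -0.0787])), (0.06, array([ 0.512 , -0.0852]), array([ 0.5143, -0.0873])), (0.1, array([ 0.5124, -0.0989]), array([ 0.5099, -0.0931]))]
```

The wrist view shows the slab held straight, spanning (335..432, 266..437). The pad at (330..430, 172..312) is within 2 mm of the fit, and the lens and the post are clear. I'll lower it in steps.

Request:
drive_tool(motion=[[[0,-0.12,1,0,0,0,-0.5],[0,0,1,0,0,0,-0.5],[0,0,1,0,0,0,-0.5],[0,0,1,0,0,0,-0.5],[0,0,1,0,0,0,-0.5],[0,0,1,0,0,0,-0.5],[0,0,1,0,0,0,-0.5],[0,0,0.9,0,0,0,-0.5]]])

```text
time: 18.8
eef_pos: [0.4364, -0.1899, 0.0428]
tcp_rot: [0.001, 1.0, 0.013, 0.001]
force: [0.8, -0.1, -1.8]
grip_width: 0.037
finger_force: 29.4
```

Request:
drive_tool(motion=[[[0,0,0.3,0,0,0,-0.5],[0,0,0,0,0,0,-0.5]]])

```text
time: 19.05
eef_pos: [0.436, -0.1894, 0.0373]
tcp_rot: [0.0, 1.0, 0.013, 0.0]
force: [0.8, -0.2, -1.0]
grip_width: 0.0368
finger_force: 29.4
```

Request:
drive_tool(motion=[[[0,0,0.15,0,0,0,-0.5],[0,0,0,0,0,0,-0.5]]])

```text
time: 19.3
eef_pos: [0.4362, -0.1892, 0.0347]
tcp_rot: [0.001, 1.0, 0.013, 0.001]
force: [-0.3, 0.5, 0.2]
grip_width: 0.0367
finger_force: 29.4
```

Request:
drive_tool(motion=[[[-0.1,-0.12,0.1,0,0,0,-0.5],[0,0,0.1,0,0,0,-0.5],[0,0,0,0,0,0,-0.5]]])

```text
time: 19.68
eef_pos: [0.4338, -0.1866, 0.0302]
tcp_rot: [0.0, 1.0, 0.013, 0.0]
force: [0.4, 0.5, -1.7]
grip_width: 0.0366
finger_force: 29.4
```

Request:
drive_tool(motion=[[[0,0,0.1,0,0,0,-0.5],[0,0,0.1,0,0,0,-0.5],[0,0,0,0,0,0,-0.5]]])

```text
time: 20.05
eef_pos: [0.4338, -0.1867, 0.0261]
tcp_rot: [0.0, 1.0, 0.013, 0.0]
force: [0.0, 0.1, -1.5]
grip_width: 0.0366
finger_force: 29.4
```

Request:
drive_tool(motion=[[[0,0,0.1,0,0,0,-0.5],[0,0,0,0,0,0,-0.5]]])

```text
time: 20.3
eef_pos: [0.4338, -0.1867, 0.0242]
tcp_rot: [0.0, 1.0, 0.013, 0.0]
force: [-0.1, -0.4, -0.9]
grip_width: 0.0367
finger_force: 29.4
```

Request:
drive_tool(motion=[[[0,0,0.08,0,0,0,-0.5],[0,0,0,0,0,0,-0.5]]])

```text
time: 20.55
eef_pos: [0.434, -0.1868, 0.0233]
tcp_rot: [0.001, 1.0, 0.013, 0.0]
force: [-2.1, 0.7, 7.9]
grip_width: 0.0366
finger_force: 29.9
```

Contact at 8 N; releasing.

Request:
drive_tool(motion=[[[0,0,0,0,0,0,-0.5],[0,0,0,0,0,0,0.0],[0,0,0,0,0,0,0.3],[0,0,0,0,0,0,0.4]]], squeeze=5)

```text
time: 21.05
eef_pos: [0.4339, -0.1867, 0.0226]
tcp_rot: [0.0, 1.0, 0.013, 0.0]
force: [0.4, 0.6, 0.3]
grip_width: 0.0597
finger_force: 0.0
```

Request:
drive_tool(motion=[[[0,0,-0.5,0,0,0,0.4],[0,0,-1,0,0,0,0.4],[0,0,-1,0,0,0,0.4],[0,0,-1,0,0,0,0.4],[0,0,-1,0,0,0,0.4],[0,0,-1,0,0,0,0.4],[0,0,-1,0,0,0,0.4],[0,0,-1,0,0,0,0.4]]])

```text
time: 22.05
eef_pos: [0.4337, -0.1865, 0.174]
tcp_rot: [0.001, 1.0, 0.013, 0.0]
force: [-0.3, 1.0, -0.2]
grip_width: 0.0614
finger_force: 0.0
```

Request:
drive_tool(motion=[[[0,0,-1,0,0,0,-0.3],[0,0,-1,0,0,0,-0.3],[0,0,-1,0,0,0,-0.3],[0,0,-1,0,0,0,-0.3]]])

```text
time: 22.55
eef_pos: [0.4335, -0.1864, 0.254]
tcp_rot: [0.001, 1.0, 0.013, 0.0]
force: [-0.5, -0.7, 0.3]
grip_width: 0.0309
finger_force: 0.0
```

Run:
```python
from fit import *
b,s=np.load('poses.npy')
im=optics.capture('wrist').copy()
for d in optics.silhouettes('wrist','short_slab_center')[:3]:
    m=d['region'];v,u=np.nonzero(m);P=np.array([T([0,0,-s[2]],atz('wrist',(a,e),.028)-[s[0],s[1],0])[0,:2] for a,e in zip(u[::7],v[::7])])
    print(round(d['p'],2),[int(x) for x in d['bbox']],P.mean(0),cv2.minAreaRect((P*1000).astype(np.float32)))
q=proj('wrist',T(s,[[i*.05,j*.035,.016] for i,j in((1,1),(1,-1),(-1,-1),(-1,1))]))
cv2.polylines(im,[q.astype(int).reshape(-1,1,2)],True,(0,255,0),1)
save('wrist','w5.png',im)
A=post=T(s,[.14,0,.155])[0]
for r,z,nm in((.07,.193,'knob'),):
    th=1.258;K=T(s,[.14-r*np.cos(th),r*np.sin(th),z])[0];delta([K[0],K[1],.215],down(s[2])*Z,nm);print(K)
# current lens/knob angle in top
t=optics.capture('top');cv2.imwrite('pics/t5.png',t[:,:,::-1])
for d in optics.recognise('top','lens_center')[:2]: print(d)
```

```text
0.83 [306, 227, 36, 35] [-0.11690478 -0.08673393] ((-116.31378173828125, -89.34898376464844), (39.88761520385742, 30.0927734375), 34.81031799316406)
0.62 [242, 123, 31, 54] [0.00393192 0.00016187] ((4.824172019958496, 0.2961578369140625), (61.004722595214844, 34.67213439941406), 28.08991241455078)
0.62 [111, 0, 11, 9] [0.16612512 0.14871303] ((167.07717895507812, 149.7648468017578), (9.560502052307129, 5.023534774780273), 64.66717529296875)
knob t 22.65 at [ 0.4348 -0.187   0.2551] shift(start axes) [ 5.87 -3.38  2.02] (goal axes) [ 5.88 -3.37  2.01] turn [ 0.03 -0.04 -0.  ] F [0.5 0.2 0.2] q [-0.43  0.15  1.93 -0.    1.06  1.11]
[ 0.5505481  -0.11639674  0.193     ]
{'bbox': [155.6, 152.9, 89.0, 44.7], 'p': 0.81}
```

View pics/w5.png

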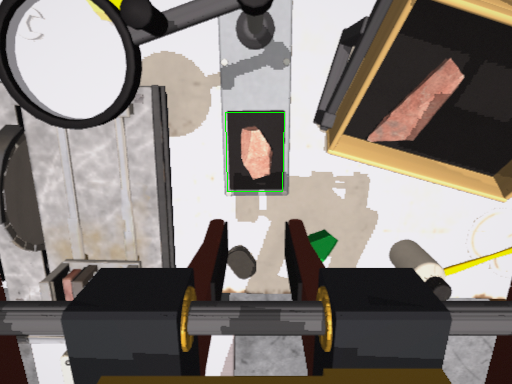

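The slab lies in the middle of the pad at (257,152), with the pad at (226..285, 112..191). Its irregular outline leans a little, so I'll check the yaw from its extents. The long slab and the bottle are undisturbed.

Run:
```python
from fit import *
b,s=np.load('poses.npy')
im=optics.capture('wrist').astype(int)
r=im[...,0]-im[...,2];m=np.zeros(r.shape,np.uint8);m[112:192,226:286]=(r[112:192,226:286]>25)
n,l,st,c=cv2.connectedComponentsWithStats(m);k=1+st[1:,4].argmax();v,u=np.nonzero(l==k);print(st[k])
for z in(.022,.03):
    P=np.array([T([0,0,-s[2]],atz('wrist',(a,e),z)-[s[0],s[1],0])[0,:2] for a,e in zip(u,v)])*1000
    w,V=np.linalg.eigh(np.cov(P.T));print('z',z,'mean',P.mean(0).round(1),'pca deg',np.degrees(np.arctan(V[1,1]/V[0,1])).round(1))
    for a in range(-10,31,5):
        t=np.radians(a);e=np.array([np.cos(t),np.sin(t)]);f=np.array([-np.sin(t),np.cos(t)]);print(a,np.ptp(P@e).round(1),np.ptp(P@f).round(1),'mid',((P@e).max()+(P@e).min())/2,((P@f).max()+(P@f).min())/2)
```

```text
[ 240  126   33   54 1306]
z 0.022 mean [0.5 1. ] pca deg 13.4
-10 64.9 43.6 mid -0.5227375814708868 0.9894771595663006
-5 65.5 40.8 mid -0.25670553475324454 0.6793535323840381
0 65.7 38.9 mid 0.011280196086911332 -0.06861634952580964
5 65.6 38.5 mid 0.2222940392280215 -0.2887751223052337
10 65.4 38.9 mid 0.5722720804413726 -0.028074948673820543
15 65.0 38.9 mid 1.145024694588237 0.23283889226911647
20 65.5 39.0 mid 1.2200596480326507 0.669232381043841
25 66.1 39.4 mid 1.1463960038366938 1.1099859455638477
30 66.2 40.2 mid 1.06400759383871 1.4487068090551567
z 0.03 mean [2.1 1. ] pca deg 13.4
-10 63.6 42.7 mid 1.0667837670483973 1.260080519615256
-5 64.2 40.0 mid 1.3467221675867336 0.8175752613277201
0 64.3 38.2 mid 1.6164111992566532 -0.054995608131989115
5 64.3 37.7 mid 1.8180735917442714 -0.41062304178129594
10 64.0 38.1 mid 2.143684002123864 -0.2942355240141019
15 63.7 38.1 mid 2.675472989601227 -0.17560869624488795
20 64.1 38.2 mid 2.707879135121127 0.11798791769692407
25 64.7 38.6 mid 2.5831094425427015 0.4199469313060895
30 64.8 39.4 mid 2.4386807273824065 0.6270352909912962
```

The extents fit yaw 0 within a few degrees, and the slab is within 2 mm of centre, so it stays. Next is the magnifier knob.

Request:
drive_tool(motion=[[[1,-0.6,0,0,0,0,-0.1],[1,-0.6,0,0,0,0,-0.1],[1,-0.6,0,0,0,0,-0.1],[0.9,-0.5,0,0,0,0,-0.1]]])

```text
time: 23.3
eef_pos: [0.5113, -0.1377, 0.2522]
tcp_rot: [0.0, 1.0, 0.013, -0.0]
force: [-0.5, -0.2, -0.5]
grip_width: 0.0393
finger_force: 0.0
```

Run:
```python
from fit import *
b,s=np.load('poses.npy')
print('lamp',tri([('top',(82,42)),('scene',(85,244))]))
th=1.258;K=T(s,[.14-.07*np.cos(th),.07*np.sin(th),.193])[0];delta([K[0],K[1],.18],down(s[2])*Z)
im=optics.capture('wrist').copy()
for d in optics.recognise('wrist','magnifier_knob')[:3]: print(round(d['p'],2),d['bbox'])
for z in(.171,.215): print(proj('wrist',[K[0],K[1],z]))
for z in(.171,.215): cv2.circle(im,tuple(proj('wrist',[K[0],K[1],z])[0].astype(int)),3,(0,255,0),1)
save('wrist','w6.png',im)
```

```text
lamp [0.71942629 0.04424383 0.45167193]
 t 23.3 at [ 0.5113 -0.1377  0.2522] shift(start axes) [ 1.99 -1.02  3.61] (goal axes) [ 1.99 -1.01  3.61] turn [ 0.01  0.   -0.  ] F [-0.5 -0.2 -0.5] q [-0.29  0.25  1.81 -0.    1.08  1.26]
0.77 [76.1, 89.7, 264.3, 135.8]
[[229.73929134 141.93994873]]
[[224.36449397 153.59367634]]
```

View pics/w6.png

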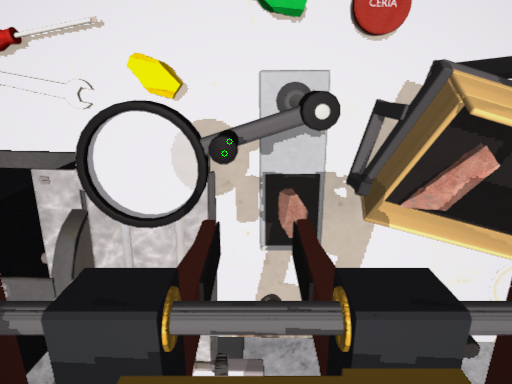

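In the wrist view the knob is at (223,148), within about 3 mm of the prediction. The slab on the pad is at (291,210). I'll descend and pinch.

Request:
drive_tool(motion=[[[1,-0.5,0,0,0,0,-0.1],[1,-0.5,0,0,0,0,-0.1],[0,0,0,0,0,0,-0.1],[0,0,1,0,0,0,-0.1],[0,0,1,0,0,0,-0.1],[0,0,1,0,0,0,-0.1],[0,0,0.5,0,0,0,-0.1],[0,0,0,0,0,0,-0.1]]])

```text
time: 24.4
eef_pos: [0.5496, -0.1175, 0.1823]
tcp_rot: [0.0, 1.0, 0.013, -0.0]
force: [0.7, -0.1, 0.8]
grip_width: 0.0397
finger_force: 0.0
```

Request:
drive_tool(motion=[[[0,0,0,0,0,0,-1],[0,0,0,0,0,0,-1],[0,0,0,0,0,0,-1]]], squeeze=15)

```text
time: 24.78
eef_pos: [0.5498, -0.116, 0.1834]
tcp_rot: [-0.001, 1.0, 0.013, 0.0]
force: [-2.6, 7.6, 4.0]
grip_width: 0.0172
finger_force: 15.0
```

Request:
drive_tool(motion=[[[-0.25,0.1,0,0,0,0,-1],[-0.257,0.109,0,0,0,0,-1],[-0.469,0.287,0,0,0,0,-1],[-0.42,0.358,0,0,0,0,-1],[-0.357,0.417,0,0,0,0,-1],[-0.287,0.468,0,0,0,0,-1]]])

```text
time: 25.52
eef_pos: [0.5072, -0.151, 0.1828]
tcp_rot: [-0.002, 1.0, 0.013, -0.003]
force: [-7.5, 9.2, 6.2]
grip_width: 0.0173
finger_force: 15.0
```

Run:
```python
from fit import *
b,s=np.load('poses.npy')
K=T(s,[.07,0,.183])[0];delta(K,down(s[2])*Z)
o=monitor.get_obs();d=T([0,0,-s[2]],o['eef_pos']-T(s,[.14,0,0])[0])[0];print(np.hypot(*d[:2]),np.arctan2(d[1],-d[0]),o['grip_width'],o['finger_force'])
```

```text
t 25.52 at [ 0.5072 -0.151   0.1828] shift(start axes) [-0.21  1.66 -0.01] (goal axes) [-0.21  1.66 -0.01] turn [-0.03  0.05  0.  ] F [-7.5  9.2  6.2] q [-0.31  0.34  1.87  0.    0.94  1.23]
0.07369969830542161 0.4672737171606332 0.017272179402896833 15.003011595981661
```

Request:
drive_tool(motion=[[[-0.15,0.5,0,0,0,0,-1],[-0.1,0.54,0,0,0,0,-1],[-0.05,0.55,0,0,0,0,-1],[0,0,0,0,0,0,-1]]])

```text
time: 26.02
eef_pos: [0.5034, -0.1855, 0.1827]
tcp_rot: [0.0, 1.0, 0.013, -0.001]
force: [-6.2, -1.5, 1.8]
grip_width: 0.0171
finger_force: 15.0
```

Run:
```python
from fit import *
b,s=np.load('poses.npy')
K=T(s,[.07,0,.183])[0];delta(K,down(s[2])*Z)
for n in('scene','top'):
    im=optics.capture(n).copy();L=T(s,[0,0,.166])[0]
    q=proj(n,L);ring=proj(n,T(s,[[.05*np.cos(a),.05*np.sin(a),.166] for a in np.linspace(0,6.28,40)]));print(n,q,ring.min(0),ring.max(0))
    print([(round(d['p'],2),d['bbox']) for d in optics.recognise(n,'lens_center')[:2]])
    cv2.polylines(im,[ring.astype(int).reshape(-1,1,2)],True,(0,255,0),1)
    locals()[n]=cv2.resize(im[140:300,145:325],None,fx=2.2,fy=2.2)
save('','f.png',np.hstack([scene,top]))
```

```text
t 26.02 at [ 0.5034 -0.1855  0.1827] shift(start axes) [ 0.02 -0.06 -0.01] (goal axes) [ 0.02 -0.06 -0.01] turn [ 0.01  0.02 -0.01] F [-6.2 -1.5  1.8] q [-0.37  0.35  1.86 -0.    0.94  1.17]
scene [[283.69943201 203.07353203]] [259.44561117 183.31056797] [307.9614972  224.07314392]
[(0.9, [207.4, 180.7, 100.3, 45.4])]
top [[239.95631758 223.1478787 ]] [216.51755637 199.69123559] [263.52818796 246.84101176]
[(0.73, [217.5, 203.5, 49.0, 43.5]), (0.42, [220.7, 201.8, 45.0, 48.2])]
```

View pics/f.png

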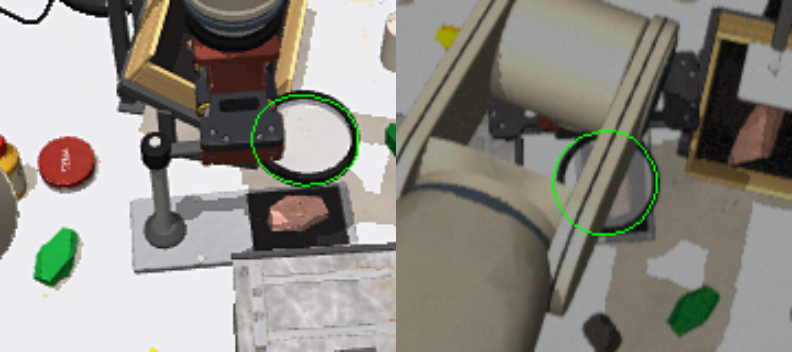

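The ring coincides with the expected circle over the pad, and the slab is on the pad under it. I'll let go and lift away.

Request:
drive_tool(motion=[[[0,0,0,0,0,0,-0.1],[0,0,0,0,0,0,-0.1],[0,0,0,0,0,0,-0.1],[0,0,-0.5,0,0,0,-0.1],[0,0,-1,0,0,0,-0.1],[0,0,-1,0,0,0,-0.1],[0,0,-1,0,0,0,-0.1],[0,0,-1,0,0,0,-0.1]]])

```text
time: 27.22
eef_pos: [0.5052, -0.1852, 0.2743]
tcp_rot: [0.001, 1.0, 0.013, 0.001]
force: [-0.3, -0.1, -0.0]
grip_width: 0.0394
finger_force: 0.0
```

Request:
drive_tool(motion=[[[-1,0,-1,0,0,0,-0.1],[-1,0,0,0,0,0,-0.1],[-1,0,0,0,0,0,-0.1],[-1,0,0,0,0,0,-0.1],[-1,0,0,0,0,0,-0.1],[-1,0,0,0,0,0,-0.1],[-1,0,0,0,0,0,-0.1],[0,0,0,0,0,0,-0.1]]])

```text
time: 28.22
eef_pos: [0.3637, -0.1889, 0.2928]
tcp_rot: [0.001, 1.0, 0.013, 0.0]
force: [0.4, 0.2, 0.4]
grip_width: 0.0397
finger_force: 0.0
```

Run:
```python
from fit import *
b,s=np.load('poses.npy')
out=[]
for n in('scene','top'):
    im=optics.capture(n).copy()
    ring=proj(n,T(s,[[.05*np.cos(a),.05*np.sin(a),.166] for a in np.linspace(0,6.28,40)]))
    cv2.polylines(im,[ring.astype(int).reshape(-1,1,2)],True,(0,255,0),1)
    print(n,[(round(d['p'],2),d['bbox']) for d in optics.recognise(n,'lens_center')[:2]],ring.min(0),ring.max(0))
    out.append(cv2.resize(im[90:310,165:375],None,fx=1.9,fy=1.9))
save('','g.png',np.hstack(out)); print(monitor.get_obs()['time'])
```

```text
scene [(0.62, [208.9, 180.5, 100.6, 46.5])] [259.44561117 183.31056797] [307.9614972  224.07314392]
top [(0.61, [218.9, 153.3, 44.2, 85.7]), (0.48, [325.3, 271.0, 23.8, 23.7])] [216.51755637 199.69123559] [263.52818796 246.84101176]
28.425
```

View pics/g.png

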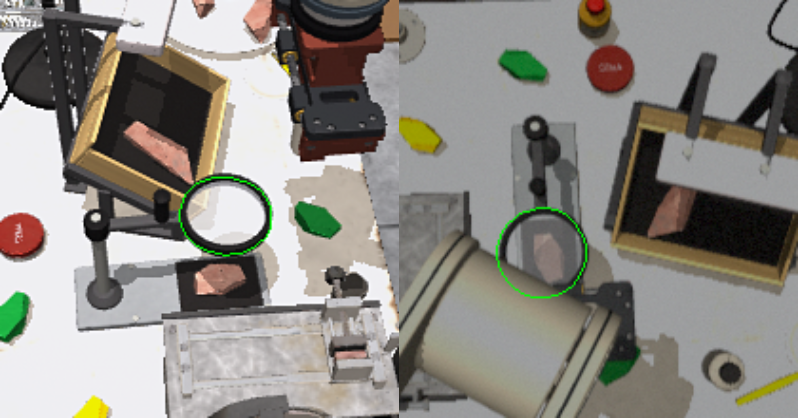

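The slab lies flat on the pad, the lens ring sits on the target circle over it, the long slab is in the bin, and the bottle is standing. Handing in.

```bash
python3 -c "from station import order;print(order.close_job())"
```

```text
the job is handed in; nothing more can be done
None
```

I handed the job in at about 28 s: the short slab lies flat within about 2 mm of the pad's middle and along its length (yaw good to a few degrees), the lens is centred over it and released, the long slab is still in the bin, and the bottle is standing.

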